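# Pull the snug cap off a sprayer cup and park it in its ring rest

## Robot

A 7-joint arm with a two-finger parallel gripper is mounted at the origin on the work surface. World frame = base frame: x ahead of the robot, y to its left, z up, the work surface at z = 0. Lengths are in m, angles in rad, forces in N, time in s.
With the tool pointing down it reaches from about 0.425 to 0.875 m from the base axis. Payload 4.7 kg.
Tool frame: the origin (TCP) lies midway between the tips of the shut fingers; the grasp point (between the pads) lies 19 mm behind it (ctrl.grip_depth is the distance from the TCP to the grasp point, in m); z points along the fingers, y is the direction in which the jaws open and shut (so a half turn about z gives the same grasp; the last joint's range is limited). The gripper opens to 87 mm and grips with 3 to 60 N. Pads are 19 mm wide; open, the fingers measure 117 mm over their backs; the gripper's body (75 mm by 190 mm) begins 51 mm behind the grasp point.
Start: joints at [-1.119, 0.321, -0.07, 1.45, 0.023, 1.371, -0.057], TCP at [0.276, 0.589, 0.19] pointing down, gripper open.
Joint ranges: [-2.86, 2.86], [-0.3, 2.09], [-1.38, 1.24], [0.06, 2.45], [-1.56, 4.7], [0.09, 2.05], [-2.69, 2.69]. Speed limits (rad/s): [2.57, 2.57, 3.14, 3.14, 3.14, 3.14, 3.14].

## Interface

Orientations are given as a rotation vector (axis times angle).
In Python, from bench import ctrl gives the robot as it stands. The module is installed in compiled form; this text tells all that it offers.
- The arm moves only by the shell command python3 -m inch 'ROWS' [FORCE]. ROWS is JSON, a list of rows, each a list of 5 numbers: the opening, from -1 (shut) to 1 (fully open), so that 0 is half open, then the shift along the tool's x, y, z in mm, then the turn about the tool's z in rad. In form: [[fingers, tx, ty, tz, twist], ...]. A call has 1 to 5 rows; each row shifts and turns the pose as measured when the row begins, along the tool's axes as they then stand; what a row does not reach is not made up. A row lasts 1/8 s, in which the tool goes at most 62.5 mm and 10.7 degrees, less where a joint would pass 70% of its speed; a pose out of reach is approached as far as the arm can. A call is refused whole if a number of a shift passes 62.5 or a number of a turn 0.188, either way. A call with a gripper value outside its range is refused whole. The fingers move at their own pace and stop on an object; FORCE is the grip in N (left out, the last holds). Time passes only in rows, so rows that do not move let the fingers close. It gives the time, the measured TCP pose, the force and the opening at its end, in the units of the state.
- ctrl.get_state(): the state, without advancing time (a new reading comes with each control period).
- ctrl.get_image(name): name is "scene" or "top" or "wrist"; returns a dict with "color" (480x640x3 uint8, red, green, blue), "range_z" (480x640 float32, m along the optical axis (not along the pixel's ray), 0 where there is no reading), "K" (3x3 intrinsics, pixels), "R" (3x3) and "t" (3): a world point X has camera coordinates R X + t. Camera axes: x right, y down, z forward; pixel columns grow to the right and rows downward; lengths in m; the calibration is good to about 2 mm. The wrist camera is an equidistant fisheye: a pixel r from the principal point sees the ray r / f radians off the axis. A picture is of the moment at which its call begins.
- ctrl.close_job(): hands the job in, once; it reports no verdict.
The state is a dict: "time": time; "joint_positions": joint angles; "qd": joint speeds; "joint_torque": joint torques, N m; "position": TCP position; "tool_rot": TCP orientation; "ft_force": force on the tool from outside, world axes, zero at the start; "torque": the same for the moment, N m; "grip_width": opening from 0.0 (shut) to 1.0 (fully open).
Only numpy, scipy, OpenCV 4.12 (cv2) and the standard library are available. Lean on these libraries where they do the work, as an engineer would, in place of code of your own. Each camera call takes 0.05 s, during which the arm holds its last target. There are 200 camera calls.

## Task

Hook the fork of the puller under the wide head of the snug cap on the white sprayer cup and pull the cap up and off with it. Carry the cap on the puller to the empty ring rest and stand it there upright, round end fully down, then take the puller away and stand it on the desk on its fork. The cap is wet: keep the gripper off it, never let it tip over, and leave the bottle, the tape roll and the drawer handle alone.

Things in the scene. Friction and masses are not known exactly. Their poses are not given: they have to be found in the camera images.
- puller: Steel C-frame hand puller with black grip, 122 mm tall, 0.2-0.4 kg, standing loose on its fork. Origin: fork underside, below the grip's centre; z up, x the way the fork opens (starts within 30 deg of world x). Fork: two prongs 8 mm thick, 14 wide, x -62 to +28 mm; slot between them y -26 to +26, closed behind by a web at x -62 to -48. The spine behind (x -62 to -54, 40 wide) carries the top arm.
- puller_grip (a point): Centre of the puller's black grip, 97 mm straight above the puller's origin. The grip is a block 40 mm along the puller's x, 24 mm along its y and 50 mm tall (72 to 122 mm above the fork's underside), pinched across its 24 mm from above. It stands on the 10 mm top arm (x -62 to +18, 24 wide, underside at 62 mm). Fork to arm is open in front and at both sides.
- cap: Snug mushroom-shaped cap, 84 mm tall, 0.14-0.24 kg, bottom-heavy. Origin: lowest point of its round end; z up its axis. Brass hemisphere of radius 24 mm, belt of radius 24 to z = 26, taper to radius 18 at z = 36, grey neck of radius 18 to z = 74, flat grey head above. Starts in the cup, held by spring balls: a pull of about 5 to 15 N frees it, it may jump a few mm, and is clear once raised 50 mm.
- cap_head (a point): Centre of the underside of the cap's head, on its axis 74 mm above its lowest point. The head is a flat disc of radius 38 mm, 10 mm thick, which overhangs the 18 mm radius neck all round; the prongs go under it, one on each side of the neck.
- cup: White plastic sprayer cup, upright, bolted down on a dark steel foot of 100 mm diameter. Origin: centre of the underside, at desk height; z up. Outer diameter 76 mm, rim 86 mm above the desk; round well 53 mm wide, floor 36 mm above the desk, on which the cap's lowest point rests. Free gap between rim and the underside of the cap's head at the start: 24 mm (86 to 110 mm above the desk).
- rest: Empty ring rest: upright aluminium ring, outer diameter 68 mm, inside 53 mm, on a fixed dark steel plate 110 mm square. Origin: centre of the underside, at desk height; z up. Inner floor 6 mm, rim 50 mm above the desk. With the cap fully down in it, the cap's lowest point is 6 mm and the underside of its head 80 mm above the desk.
- bottle: Bystander: white bottle, 60 mm diameter, 160 mm tall, at the far side. Origin: centre of its underside.
- tape: Bystander: roll of paper tape lying flat, 90 mm diameter, 25 mm high. Origin: centre of its underside.
- handle: Bystander: loose aluminium drawer bar handle, 140 mm long along its y, 28 mm high. Origin: centre of its underside.
Mind the look-alikes: they are no part of the job. What is shaped like the puller but green or turquoise is not meant.

How it is judged:
On the way:
1. the cap is quite clear of the cup (its lowest point above the cup's rim) and is carried by the puller, its neck in the fork (z of cap in the frame of cup above 0.087 m and contact force between puller and cap above 0.5 N and horizontal distance between cap and puller below 0.04 m), for 0.2 s.
At the end, for the whole second after the job is handed in: Cap at rest in the ring rest: lowest point within 8 mm of the ring's centre and at most 5 mm above its inner floor, axis within 11 degrees of vertical. Puller at rest on the desk on its fork: underside within 4 mm of the desk, within 3 degrees of upright, not touching the cap (horizontal distance between cap and rest below 0.008 m and z of cap in the frame of rest between 0.002 and 0.011 m and angle between cap's own z axis and vertical below 0.2 rad and linear speed of cap below 0.03 m/s and height (world z) of puller between -0.004 and 0.004 m and angle between puller's own z axis and vertical below 0.06 rad and linear speed of puller below 0.02 m/s and contact force between puller and cap below 0.1 N).
It fails at once if the gripper or arm touches the cap (contact force between any of the fingers, the arm and cap above 0.5 N).
It fails at once if the cap tips over (its axis more than about 34 degrees from vertical) (angle between cap's own z axis and vertical above 0.6 rad).
It fails at once if the bottle is shoved or knocked over (moved more than 30 mm) (distance of bottle from where it was at the start of the episode above 0.03 m).
It fails at once if the tape roll is shoved or knocked over (moved more than 30 mm) (distance of tape from where it was at the start of the episode above 0.03 m).
It fails at once if the drawer handle is shoved or knocked over (moved more than 30 mm) (distance of handle from where it was at the start of the episode above 0.03 m).
It also fails if it takes over 67 s, if anything falls off the work surface, if the arm or the gripper's body presses on something with over 40 N, if the wrist force passes 120 N, or if a joint passes its speed limit or range.

## Working session

There is one attempt and no reset: what is moved stays moved. The work goes in short steps, Python scripts to look and compute and a shell command to move; the robot and the scene stay as the last step left them, time stands still between calls to the robot, and variables do not carry over. Pictures are saved under pics/ and viewed, about 8 in all and at most 12, crops included, and the job is handed in when it is done.

```bash
mkdir -p pics; cat > h.py <<'E'
import numpy as np,cv2
from bench import ctrl
def grab(n):
    im=ctrl.get_image(n); np.savez('pics/'+n+'_last.npz',**im); return im
def pts(im):
    v,u=np.mgrid[0:480,0:640]; K=im['K']; z=im['range_z']
    c=np.stack([(u-K[0,2])/K[0,0]*z,(v-K[1,2])/K[1,1]*z,z],-1)
    return (c-im['t'])@im['R']   # R^T (c-t)
def save(c,n): cv2.imwrite('pics/'+n,cv2.cvtColor(c,cv2.COLOR_RGB2BGR))
E
python3 - <<'E'
from h import *
for n in('scene','top'):
    im=grab(n); save(im['color'],n+'1.png'); print(n,im['K'].tolist(),(-im['R'].T@im['t']).round(3),im['R'].round(2).tolist())
s=ctrl.get_state(); print(s)
E
```

```text
scene [[502.0386704491857, 0.0, 323.6554143408879], [0.0, 502.0386704491857, 239.85201870244578], [0.0, 0.0, 1.0]] [ 0.851 -0.437  0.977] [[0.83, 0.56, 0.0], [0.48, -0.71, -0.52], [-0.29, 0.43, -0.85]]
top [[454.99391324015636, 0.0, 322.46060908738554], [0.0, 454.99391324015636, 235.28318241793184], [0.0, 0.0, 1.0]] [ 0.436 -0.007  0.877] [[0.02, -1.0, -0.01], [-0.99, -0.02, -0.11], [0.11, 0.01, -0.99]]
{'time': 0.1, 'joint_positions': array([-1.11888118,  0.32173567, -0.07009452,  1.45152021,  0.02261159,
        1.37078399, -0.05688389]), 'qd': array([-0.0011662 , -0.00197542, -0.00078786, -0.00156578,  0.00074743,
        0.00025951, -0.00156339]), 'joint_torque': array([-2.43010090e-04, -4.92565835e+01, -4.05937051e-01, -3.13403714e+01,
       -6.42329757e-02,  3.93215159e-02,  5.88038051e-05]), 'position': array([0.27539547, 0.58819252, 0.18899604]), 'tool_rot': array([-6.82097460e-01, -3.06638024e+00,  2.57470736e-03]), 'ft_force': array([-0.37695103,  0.13606812,  0.34869517]), 'torque': array([-0.03447923,  0.04089859, -0.01598861]), 'grip_width': 0.9959386525486397}
```

View pics/scene1.png

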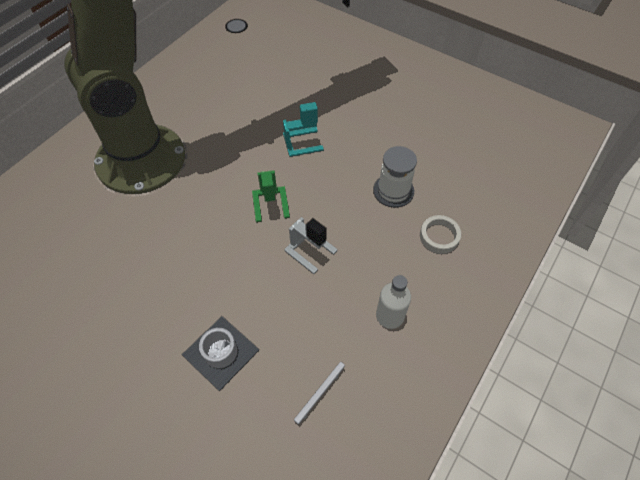

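View pics/top1.png

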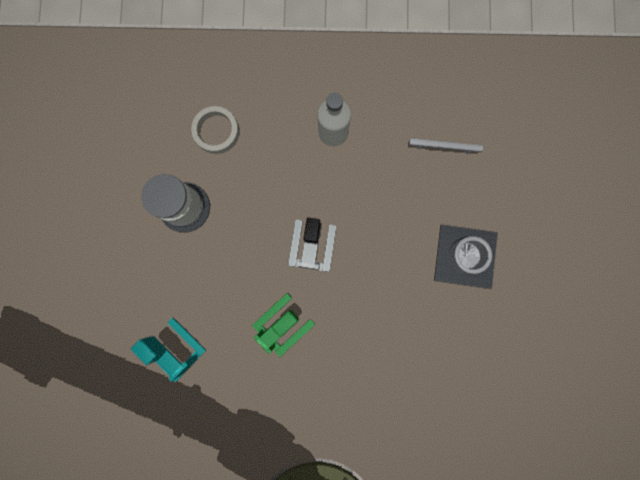

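The steel puller with the black grip is at top (312,243) / scene (310,240). The look-alikes are green at top (283,325) and turquoise at top (170,350). The cup with its cap is at top (175,200), and the rest is at top (470,255). Next I'll measure these and take a crop to confirm.

```bash
cat > m.py <<'E'
from h import *
for n in('scene','top'):
    im=dict(np.load(f'pics/{n}_last.npz')); P=pts(im); hsv=cv2.cvtColor(im['color'],cv2.COLOR_RGB2HSV)
    ok=im['range_z']>0
    X,Y,Z=P[...,0],P[...,1],P[...,2]
    print(n,'desk z',np.median(Z[ok&(abs(Z)<.02)]))
    box=dict(scene=dict(pul=(275,210,345,280),cup=(370,140,420,210),rest=(180,315,260,390)),top=dict(pul=(280,205,345,280),cup=(135,165,215,240),rest=(430,220,505,290)))[n]
    def rep(name,m):
        if m.sum()<8: print(name,'none');return
        p=P[m]; r=cv2.minAreaRect((p[:,:2]*1000).astype(np.float32)); c,rad=cv2.minEnclosingCircle((p[:,:2]*1000).astype(np.float32))
        print(name,m.sum(),'med',np.median(p,0).round(4),'rect',np.round(r[0],1),np.round(r[1],1),round(r[2],1),'circ',np.round(c,1),round(rad,1))
    def B(k):
        a=np.zeros_like(ok); x0,y0,x1,y1=box[k]; a[y0:y1,x0:x1]=1; return a&ok
    b=B('pul'); rep('grip top',b&(Z>.117)&(Z<.128)); rep('arm',b&(Z>.066)&(Z<.078)); rep('fork',b&(Z>.004)&(Z<.014))
    b=B('cup'); rep('cap top',b&(Z>.115)&(Z<.13)); rep('foot',b&(Z>.003)&(Z<.02))
    print('cup zmax',np.percentile(Z[b],[90,98]))
    b=B('rest'); rep('rim',b&(Z>.046)&(Z<.055)); rep('plate',b&(Z>.003)&(Z<.012)); rep('inside',b&(Z>.015)&(Z<.044))
im=np.load('pics/scene_last.npz')['color']; im2=np.load('pics/top_last.npz')['color']
a=cv2.resize(im[140:290,270:430],None,fx=3,fy=3); b=cv2.resize(im2[215:295,425:505],(450,450),interpolation=2)[:, :320]
save(np.hstack([a,cv2.resize(im2[215:295,425:505],(320,450))]),'crop1.png')
E
python3 m.py
```

```text
scene desk z 0.0006861238695852601
grip top 205 med [0.5275 0.0162 0.122 ] rect [526.8  17.6] [24.5 39.7] 81.4 circ [526.3  18. ] 21.9
arm 244 med [0.4838 0.0161 0.0721] rect [503.6  16.4] [40.3 83.3] 74.8 circ [503.9  18.6] 42.3
fork 561 med [0.502  0.0016 0.0079] rect [496.9  36.5] [157.9 181.9] 37.0 circ [491.6  37.5] 113.4
cap top 724 med [0.58   0.2686 0.12  ] rect [579.3 271.3] [76.6 74.4] 59.1 circ [578.  271.5] 39.6
foot 594 med [0.5818 0.2512 0.0057] rect [555.1 319.3] [123.3 229.1] 29.2 circ [556.5 320.1] 128.4
cup zmax [0.12008406 0.12220096]
rim 395 med [ 0.495  -0.2753  0.0501] rect [ 495.6 -274.6] [65.8 67.1] 79.2 circ [ 495.2 -273.9] 34.3
plate 2347 med [ 0.5014 -0.2794  0.0064] rect [ 490.6 -274.6] [169.8 155.3] 35.1 circ [ 494.5 -279.7] 110.7
inside 350 med [ 0.4989 -0.2752  0.0301] rect [ 498.4 -277.4] [61.2 60.6] 3.9 circ [ 498.7 -276.1] 33.4
top desk z -0.0008128760648320858
grip top 333 med [0.5258 0.0199 0.121 ] rect [526.6  19.6] [23.7 40.2] 82.3 circ [526.8  19.6] 22.0
arm 373 med [0.4846 0.0246 0.0712] rect [501.4  26.7] [39.4 74.8] 88.6 circ [501.5  23.4] 40.7
fork 711 med [0.5067 0.0074 0.0072] rect [509.8  21.9] [80.  90.1] 82.5 circ [509.4  21.9] 59.1
cap top 1523 med [0.5787 0.2721 0.1186] rect [579.2 271.8] [75.  74.2] 5.4 circ [579.6 272.7] 38.3
foot 551 med [0.5598 0.2465 0.0054] rect [589.  293.4] [145.1 148.4] 2.3 circ [588.8 298.6] 100.1
cup zmax [0.11893779 0.12042564]
rim 425 med [ 0.4942 -0.2723  0.0491] rect [ 495.  -272.2] [65.6 66.9] 0.6 circ [ 495.6 -272.5] 34.0
plate 2345 med [ 0.4939 -0.2689  0.0054] rect [ 496.5 -274. ] [131.1 130.5] 84.7 circ [ 498.6 -281.5] 85.4
inside 317 med [ 0.4955 -0.275   0.0297] rect [ 496.  -267.8] [60.3 61. ] 38.8 circ [ 494.6 -268.1] 32.4
```

View pics/crop1.png

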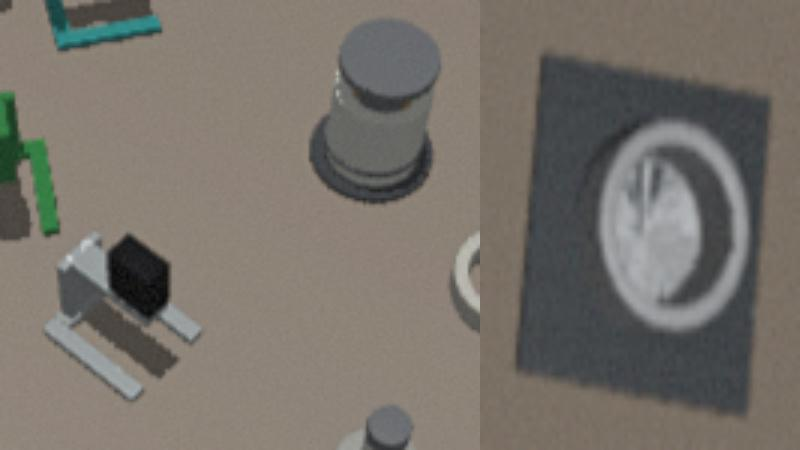

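The crop confirms it: steel frame, black grip and an open fork facing +x, so this is the puller meant. The rest is empty. Measured: puller at (0.5265, 0.0190) with yaw about -7.7°, cap at (0.579, 0.272), rest at (0.495, -0.273). Now I turn and move above the grip.

```bash
cat > to.py <<'E'
import sys; from h import *
from scipy.spatial.transform import Rotation as Ro
# usage: to.py x y z yaw_deg(puller yaw) -> remaining shift in tool axes (mm), twist
x,y,z,w=map(float,sys.argv[1:5]); s=ctrl.get_state(); R=Ro.from_rotvec(s['tool_rot']).as_matrix()
yaw=np.degrees(np.arctan2(-R[1,0],-R[0,0]))  # puller x = -tool x
print('pos',s['position'].round(4),'yaw',yaw.round(2),'tilt',np.degrees(np.arccos(-R[2,2])).round(2),'t',round(s['time'],2),'F',s['ft_force'].round(1),'gw',round(s['grip_width'],3))
print('tool shift mm',((R.T@(np.array([x,y,z])-s['position']))*1000).round(1),'twist',np.radians(yaw-w).round(3))
E
python3 -m inch '[[1,0,0,0,-0.16],[1,0,0,0,-0.16]]'
python3 to.py .5265 .019 .19 -7.7
```

```text
time: 0.35
position: [0.275, 0.5875, 0.1876]
tool_rot: [-0.17, -3.136, 0.006]
ft_force: [0.7, -0.2, -0.5]
grip_width: 1.005
pos [0.275  0.5875 0.1876] yaw -6.2 tilt 0.24 t 0.35 F [ 0.7 -0.2 -0.5] gw 1.005
tool shift mm [-311.5 -538.    -0.6] twist 0.026
```

```bash
python3 -m inch '[[1,-31,-54,0,0.02],[1,-31,-54,0,0],[1,-31,-54,0,0],[1,-31,-54,0,0],[1,-31,-54,0,0]]' | tail -1
python3 -m inch '[[1,-31,-54,0,0],[1,-31,-54,0,0],[1,-31,-54,0,0],[1,-31,-54,0,0],[1,0,0,0,0]]' | tail -1
python3 to.py .5265 .019 .19 -7.7
```

```text
grip_width: 1.001
grip_width: 1.0
pos [0.4907 0.0646 0.1843] yaw -7.24 tilt 0.51 t 1.6 F [-0.5  1.1 -0. ] gw 1.0
tool shift mm [-41.3 -40.7  -5.5] twist 0.008
```

```bash
python3 -m inch '[[1,-20,-20,-3,0.008],[1,-20,-20,-2,0],[1,0,0,0,0]]' | tail -1
python3 to.py .5265 .019 .08 -7.7
```

```text
grip_width: 1.001
pos [0.5245 0.021  0.1884] yaw -7.61 tilt 0.57 t 1.98 F [0.1 0.2 0.4] gw 1.001
tool shift mm [ -3.   -1.  108.3] twist 0.002
```

```bash
python3 -m inch '[[1,-2,-1,30,0],[1,-1,0,30,0],[1,0,0,25,0],[1,0,0,15,0],[1,0,0,0,0]]' | tail -1
python3 to.py .5265 .019 .08 -7.7
```

```text
grip_width: 0.999
pos [0.5233 0.0286 0.0847] yaw -7.07 tilt 0.65 t 2.6 F [0.4 0.2 0.1] gw 0.999
tool shift mm [-4.4 -9.1  4.7] twist 0.011
```

```bash
python3 -m inch '[[1,-4,-8,2,0.01],[1,0,0,0,0]]' | tail -1
python3 to.py .5265 .019 .08 -7.7
```

```text
grip_width: 0.998
pos [0.5276 0.0203 0.0842] yaw -7.64 tilt 0.5 t 2.85 F [0.1 0.1 0.8] gw 0.998
tool shift mm [ 0.9 -1.4  4.2] twist 0.001
```

```bash
python3 -m inch '[[1,0,-1,4,0],[-0.3,0,0,0,0],[-1,0,0,0,0],[-1,0,0,0,0],[-1,0,0,0,0]]' 50 | tail -1
python3 -m inch '[[-1,0,0,0,0],[-1,0,0,0,0]]' 50| tail -1
python3 to.py .5265 .019 .08 -7.7
```

```text
grip_width: 0.631
grip_width: 0.398
pos [0.5285 0.0193 0.0814] yaw -7.67 tilt 0.36 t 3.73 F [0.6 0.5 0.7] gw 0.398
tool shift mm [ 2.  -0.6  1.4] twist 0.001
```

```bash
python3 -m inch '[[-1,0,0,0,0],[-1,0,0,0,0],[-1,0,0,0,0],[-1,0,0,0,0]]' 50| tail -1
python3 to.py .5265 .019 .08 -7.7
python3 -m inch '[[-1,0,0,-12,0],[-1,0,0,-25,0],[-1,0,0,-30,0],[-1,0,0,-30,0],[-1,0,0,0,0]]' 50| tail -1
python3 to.py .47 .2868 .174 -7.7
```

```text
grip_width: 0.269
pos [0.5285 0.0191 0.0814] yaw -7.68 tilt 0.36 t 4.22 F [-0.5 -0.1  0.3] gw 0.269
tool shift mm [ 2.  -0.4  1.4] twist 0.0
grip_width: 0.265
pos [0.5282 0.0192 0.182 ] yaw -7.68 tilt 0.47 t 4.85 F [ 0.6 -0.3 -3.1] gw 0.265
tool shift mm [ 93.3 257.5   8.4] twist 0.0
```

```bash
python3 -m inch '[[-1,20,30,0,0],[-1,20,45,0,0],[-1,20,45,0,0],[-1,15,45,0,0],[-1,10,45,0,0]]' | tail -1
python3 -m inch '[[-1,0,25,0,0],[-1,0,10,0,0],[-1,0,0,0,0]]' | tail -1
python3 to.py .482 .2854 .1754 -7.7
```

```text
grip_width: 0.268
grip_width: 0.27
pos [0.4726 0.275  0.1732] yaw -8.03 tilt 1.12 t 5.85 F [-1.  -0.8 -1.8] gw 0.27
tool shift mm [-7.9 11.6 -2.4] twist -0.006
```

```bash
python3 -m inch '[[-1,-6,11,-3,-0.005],[-1,0,0,0,0]]' | tail -1
python3 to.py .482 .2854 .1754 -7.7
cat > look.py <<'E'
import sys; from h import *
for n in('scene','top'):
    im=grab(n); P=pts(im); ok=im['range_z']>0; Z=P[...,2]; c=im['color'].astype(int)
    if n=='scene': save(cv2.resize(im['color'][int(sys.argv[2]):int(sys.argv[3]),int(sys.argv[4]):int(sys.argv[5])],(800,600)),sys.argv[1])
    g=(c.max(-1)-c.min(-1)<25)
    x,y,z,r=map(float,sys.argv[6:10])
    m=ok&(abs(Z-z)<.004)&(np.hypot(P[...,0]-x,P[...,1]-y)<r)&g
    p=(P[m]*1000).astype(np.float32)
    if len(p)>8:
        q,rad=cv2.minEnclosingCircle(p[:,:2].copy()); print(n,len(p),'circ',np.round(q,1),round(rad,1),'z',np.median(p[:,2]).round(1),'rect',cv2.minAreaRect(p[:,:2].copy()))
E
python3 look.py s2.png 80 260 280 520 .579 .272 .12 .06
```

```text
grip_width: 0.268
pos [0.482  0.2824 0.1763] yaw -7.99 tilt 1.12 t 6.1 F [ 0.   0.3 -1.8] gw 0.268
tool shift mm [0.4 2.9 0.9] twist -0.005
scene 716 circ [580.9 272.2] 40.0 z 120.0 rect ((580.3050537109375, 271.00714111328125), (74.4061508178711, 75.97096252441406), 10.594505310058594)
top 1480 circ [579.9 272.7] 37.9 z 118.6 rect ((579.4026489257812, 272.1695556640625), (74.50081634521484, 73.99557495117188), 3.0792863368988037)
```

View pics/s2.png

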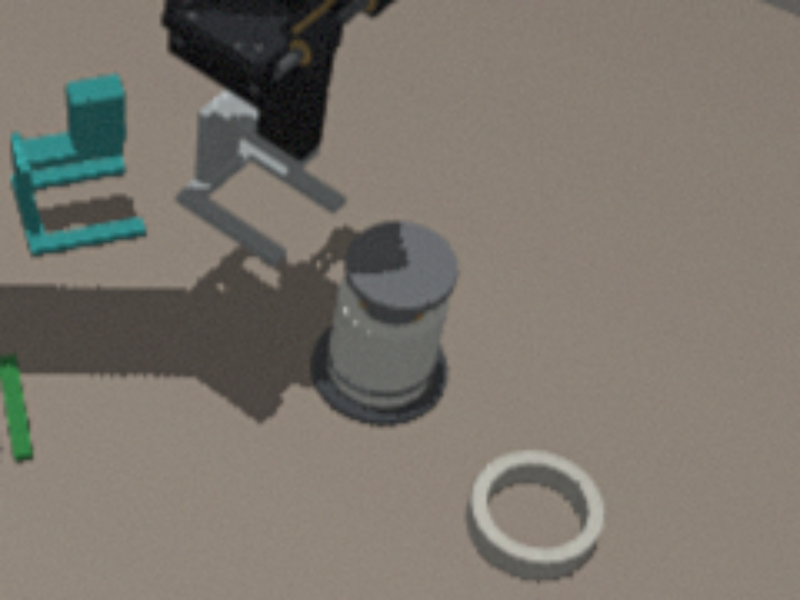

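The picture shows the puller held level in front of the cup, with the fork at crop (260,200) facing the cap at (400,265). Before inserting I check the fork's height and lateral alignment from the range data.

```bash
cat > fork.py <<'E'
from h import *
from scipy.spatial.transform import Rotation as Ro
s=ctrl.get_state(); R=Ro.from_rotvec(s['tool_rot']).as_matrix()
for n in('scene','top'):
    im=dict(np.load(f'pics/{n}_last.npz')); P=pts(im)[im['range_z']>0]
    q=(P-s['position'])@R*1000; q[:,0]*=-1   # puller x, y, down
    m=(q[:,0]>-70)&(q[:,0]<32)&(abs(q[:,1])<50)&(q[:,2]>62)&(q[:,2]<90)
    for a,b in((-50,-30),(-30,-10),(-10,10),(10,30)):
        k=m&(q[:,0]>a)&(q[:,0]<b)
        for sg in(-1,1):
            w=k&(q[:,1]*sg>20)
            if w.sum()>5: print(n,a,sg,w.sum(),'y',np.percentile(q[w,1],[3,97]).round(1),'down',np.median(q[w,2]).round(1),'wz',np.median(P[w,2]).round(4),'xmax',q[w,0].max().round(1))
E
python3 fork.py; python3 to.py .482 .2854 .1754 -7.7
```

```text
scene -50 -1 55 y [-40.7 -24.5] down 73.0 wz 0.1042 xmax -30.3
scene -50 1 36 y [20.7 32.7] down 73.7 wz 0.1026 xmax -30.5
scene -30 -1 53 y [-40.9 -27.1] down 73.2 wz 0.1037 xmax -11.4
scene -30 1 37 y [24.6 36.3] down 73.5 wz 0.1025 xmax -10.1
scene -10 -1 53 y [-40.5 -26.6] down 73.6 wz 0.103 xmax 8.9
scene -10 1 52 y [24.  39.7] down 73.2 wz 0.1024 xmax 9.6
scene 10 -1 58 y [-40.3 -26.3] down 72.4 wz 0.1037 xmax 28.3
scene 10 1 52 y [25.  39.6] down 73.4 wz 0.1019 xmax 28.5
top -50 -1 114 y [-39.9 -24.9] down 74.7 wz 0.1024 xmax -30.2
top -30 -1 112 y [-39.9 -25.8] down 74.8 wz 0.102 xmax -10.2
top -10 -1 107 y [-39.8 -26.8] down 74.4 wz 0.1021 xmax 9.9
top 10 -1 96 y [-39.7 -26.2] down 73.8 wz 0.1024 xmax 27.6
pos [0.4815 0.2814 0.176 ] yaw -8.03 tilt 1.19 t 6.2 F [ 0.3  0.4 -2.2] gw 0.268
tool shift mm [0.1 4.  0.6] twist -0.006
```

```bash
python3 -m inch '[[-1,0,4,0,-0.005],[-1,-15,0,0,0],[-1,-15,0,0,0],[-1,-10,0,0,0],[-1,0,0,0,0]]' | tail -1
python3 to.py .5795 .272 .1754 -7.7
```

```text
grip_width: 0.265
pos [0.5258 0.2782 0.1753] yaw -7.85 tilt 1.15 t 6.83 F [-0.1  0.2 -2. ] gw 0.265
tool shift mm [-54.1   1.1  -0.9] twist -0.003
```

```bash
python3 -m inch '[[-1,-15,1,0,0],[-1,-15,1,0,0],[-1,-12,0,0,0],[-1,-8,0,0,0],[-1,0,0,0,0]]' | tail -1
python3 to.py .5795 .272 .1754 -7.7
```

```text
grip_width: 0.27
pos [0.5792 0.273  0.174 ] yaw -7.85 tilt 1.18 t 7.45 F [ 0.2  0.4 -2.2] gw 0.27
tool shift mm [-0.4 -1.  -1.4] twist -0.003
```

```bash
python3 -m inch '[[-1,0,-1,-4,0],[-1,0,0,-4,0],[-1,0,0,-3,0],[-1,0,0,-3,0],[-1,0,0,0,0]]' 60 | grep -E 'pos|force|width'
python3 -m inch '[[-1,0,0,-5,0],[-1,0,0,-5,0],[-1,0,0,-5,0],[-1,0,0,-5,0],[-1,0,0,0,0]]' | grep -E 'pos|force|width'
python3 to.py .5795 .272 .255 -7.7
```

```text
position: [0.5766, 0.2727, 0.1865]
ft_force: [0.4, -0.5, -5.9]
grip_width: 0.261
position: [0.5769, 0.272, 0.206]
ft_force: [0.8, -0.8, -3.0]
grip_width: 0.264
pos [0.5769 0.272  0.206 ] yaw -7.78 tilt 1.6 t 8.7 F [ 0.8 -0.8 -3. ] gw 0.264
tool shift mm [ -1.5  -0.5 -49.1] twist -0.001
```

```bash
python3 -m inch '[[-1,0,0,-8,0],[-1,0,0,-15,0],[-1,0,0,-15,0],[-1,0,0,-12,0],[-1,0,0,-6,0]]' | grep -E 'pos|force|width'
python3 -m inch '[[-1,0,0,-3,0],[-1,0,0,0,0]]' | grep -E 'pos|force|width'
python3 to.py .5795 .272 .26 -7.7
python3 look.py s3.png 80 260 280 520 .579 .272 .195 .06; python3 fork.py
```

```text
position: [0.5794, 0.2736, 0.2709]
ft_force: [0.4, -0.5, -4.5]
grip_width: 0.268
position: [0.5795, 0.2737, 0.2743]
ft_force: [-0.1, 0.1, -4.2]
grip_width: 0.262
pos [0.5795 0.2737 0.2743] yaw -7.76 tilt 1.18 t 9.57 F [-0.1  0.1 -4.2] gw 0.262
tool shift mm [-0.5 -1.5 14.3] twist -0.001
scene 80 circ [569.8 271.9] 52.6 z 196.6 rect ((565.328125, 272.202880859375), (79.90101623535156, 79.96428680419922), 82.82389831542969)
top 113 circ [565.2 262.4] 46.7 z 197.9 rect ((553.4689331054688, 248.0432891845703), (43.7165641784668, 93.0833740234375), 50.67634201049805)
scene -50 -1 68 y [-42.  -22.7] down 73.4 wz 0.2014 xmax -30.2
scene -50 1 51 y [22.  37.5] down 73.1 wz 0.2011 xmax -31.3
scene -30 -1 85 y [-41.6 -23.5] down 72.1 wz 0.2024 xmax -10.0
scene -30 1 21 y [20.4 33. ] down 63.7 wz 0.2101 xmax -11.7
scene -10 -1 91 y [-42.1 -21.5] down 69.8 wz 0.2044 xmax 9.9
scene -10 1 33 y [21.  38.2] down 63.4 wz 0.2099 xmax 9.8
scene 10 -1 103 y [-41.7 -21. ] down 70.6 wz 0.2034 xmax 29.8
scene 10 1 25 y [20.4 37.6] down 63.3 wz 0.2097 xmax 28.7
top -50 -1 145 y [-40. -26.] down 74.4 wz 0.2004 xmax -30.0
top -30 -1 212 y [-40.  -20.8] down 73.0 wz 0.2015 xmax -10.0
top -10 -1 224 y [-39.6 -20.9] down 65.2 wz 0.2089 xmax 10.0
top 10 -1 180 y [-39.9 -21.1] down 67.1 wz 0.2067 xmax 29.5
```

View pics/s3.png

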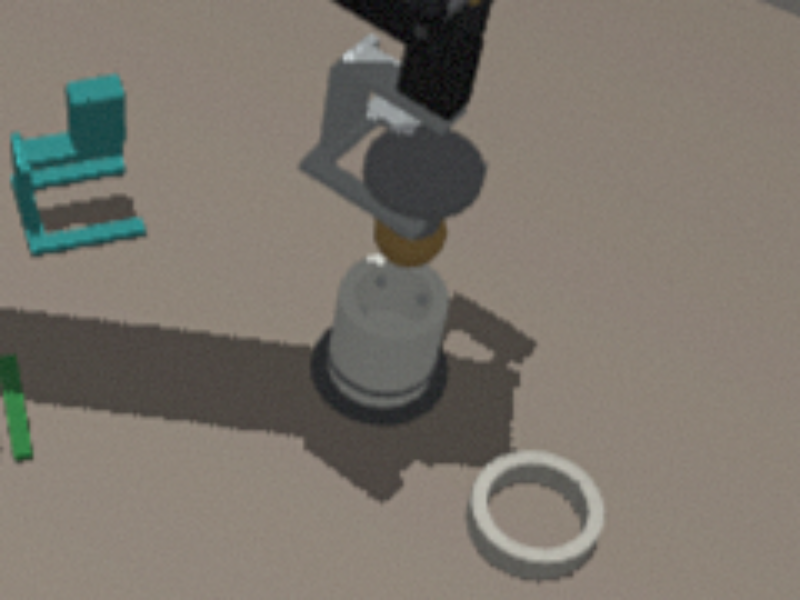

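The cap hangs upright on the fork: head at crop (425,170), brass below at (410,240), clear of the cup. Head underside is about 0.201 m up, so the lowest point is about 0.127 m. I carry it to the rest with gentle acceleration.

```bash
python3 to.py .495 -.2735 .24 -7.7
python3 -m inch '[[-1,0,-5,0,0],[-1,0,-10,1,0],[-1,1,-15,1,0],[-1,1,-20,1,0],[-1,1,-22,1,0]]' | grep -E 'pos|force|width'
python3 -m inch '[[-1,1,-25,1,0],[-1,1,-25,1,0],[-1,1,-25,1,0],[-1,1,-25,1,0],[-1,1,-25,1,0]]' | grep -E 'pos|force|width'
python3 to.py .495 -.2735 .24 -7.7
```

```text
pos [0.5792 0.2736 0.2737] yaw -7.77 tilt 1.23 t 9.68 F [ 0.1 -0.6 -5.1] gw 0.262
tool shift mm [   8.9 -553.    41.1] twist -0.001
position: [0.5649, 0.198, 0.269]
ft_force: [0.4, -1.0, -4.3]
grip_width: 0.269
position: [0.5408, 0.063, 0.267]
ft_force: [-0.9, 0.9, -4.5]
grip_width: 0.267
pos [0.5408 0.063  0.267 ] yaw -7.97 tilt 1.31 t 10.93 F [-0.9  0.9 -4.5] gw 0.267
tool shift mm [  -1.8 -339.2   32. ] twist -0.005
```

```bash
python3 -m inch '[[-1,0,-25,1,-0.002],[-1,0,-25,1,0],[-1,0,-25,1,0],[-1,0,-25,1,0],[-1,0,-25,1,0]]' | grep -E 'pos|force|width'
python3 -m inch '[[-1,0,-25,1,0],[-1,0,-25,1,0],[-1,0,-25,1,0],[-1,0,-25,1,0],[-1,0,-25,1,0]]' | grep -E 'pos|force|width'
python3 to.py .495 -.2735 .24 -7.7
```

```text
position: [0.5196, -0.0718, 0.2647]
ft_force: [0.1, 0.2, -3.9]
grip_width: 0.264
position: [0.4963, -0.2056, 0.2622]
ft_force: [-0.5, 0.2, -4.2]
grip_width: 0.266
pos [ 0.4963 -0.2056  0.2622] yaw -8.41 tilt 0.9 t 12.18 F [-0.5  0.2 -4.2] gw 0.266
tool shift mm [ -8.9 -67.2  22.7] twist -0.012
```

```bash
python3 -m inch '[[-1,-2,-20,1,-0.006],[-1,-2,-18,1,-0.005],[-1,-2,-13,1,0],[-1,-2,-8,1,0],[-1,0,-4,0,0]]' | grep -E 'pos|force|width'
python3 -m inch '[[-1,0,0,0,0],[-1,0,0,0,0]]' | grep -E 'pos|force|width'
python3 to.py .495 -.2735 .24 -7.7
cat > cap.py <<'E'
from h import *
from scipy.spatial.transform import Rotation as Ro
# head-top disc: points 4..14 mm above fork top, in tool frame; fit circle
s=ctrl.get_state(); R=Ro.from_rotvec(s['tool_rot']).as_matrix()
for n in('scene','top'):
    im=grab(n); P=pts(im)[im['range_z']>0]
    q=(P-s['position'])@R*1000
    m=(abs(q[:,0])<48)&(abs(q[:,1])<48)&(q[:,2]>59.5)&(q[:,2]<68)
    c,r=cv2.minEnclosingCircle(P[m][:,:2].astype(np.float32)*1000)
    A=np.c_[P[m][:,:2],np.ones(m.sum())]; k=np.linalg.lstsq(A,P[m][:,2],rcond=None)[0]
    print(n,m.sum(),'head circ',np.round(c,1),round(r,1),'z',np.median(P[m][:,2]).round(4),'slope deg',np.degrees(k[:2]).round(1),'ext',(P[m][:,:2].min(0)*1000).round(1),(P[m][:,:2].max(0)*1000).round(1))
E
python3 cap.py
```

```text
position: [0.4904, -0.2766, 0.2593]
ft_force: [0.8, 1.1, -4.2]
grip_width: 0.265
position: [0.4907, -0.2756, 0.2592]
ft_force: [-0.3, -0.4, -4.1]
grip_width: 0.268
pos [ 0.4907 -0.2756  0.2592] yaw -8.08 tilt 0.74 t 13.05 F [-0.3 -0.4 -4.1] gw 0.268
tool shift mm [-4.1  2.8 19.2] twist -0.007
scene 1257 head circ [ 492.9 -275.8] 38.3 z 0.1963 slope deg [-0.6 -0.6] ext [ 455.5 -313. ] [ 531.1 -238. ]
top 397 head circ [ 493.  -272.7] 37.5 z 0.1948 slope deg [ 0.  -1.7] ext [ 455.7 -299.4] [ 520.6 -235.6]
```

```bash
python3 -m inch '[[-1,-2,1,8,-0.005],[-1,0,0,15,0],[-1,0,0,15,0],[-1,0,0,10,0],[-1,0,0,3,0]]' | grep -E 'pos|force|width'
python3 -m inch '[[-1,0,0,0,0]]' >/dev/null
python3 to.py .493 -.274 .147 -7.7
python3 cap.py
```

```text
position: [0.4919, -0.2739, 0.2034]
ft_force: [-0.7, 0.3, -4.5]
grip_width: 0.266
pos [ 0.4918 -0.2739  0.2031] yaw -7.69 tilt 0.85 t 13.9 F [-0.   0.2 -4. ] gw 0.262
tool shift mm [-2.   0.4 56.1] twist 0.0
scene 1119 head circ [ 494.1 -273.7] 38.4 z 0.1401 slope deg [-0.8 -0.3] ext [ 456.  -311.5] [ 532.1 -235.9]
top 272 head circ [ 494.2 -271.1] 37.7 z 0.139 slope deg [-0.5 -2. ] ext [ 456.7 -294.8] [ 527.  -234.4]
```

```bash
python3 -m inch '[[-1,-1,0,5,0],[-1,0,0,8,0],[-1,0,0,8,0],[-1,0,0,6,0],[-1,0,0,0,0]]' | grep -E 'pos|force|width'
python3 to.py .493 -.274 .147 -7.7
python3 cap.py
```

```text
position: [0.493, -0.2744, 0.1752]
ft_force: [0.1, -0.3, -4.2]
grip_width: 0.267
pos [ 0.493  -0.2744  0.1752] yaw -7.68 tilt 0.78 t 14.62 F [ 0.1 -0.3 -4.2] gw 0.267
tool shift mm [-0.3  0.6 28.2] twist 0.0
scene 1037 head circ [ 495.2 -274.2] 38.4 z 0.1122 slope deg [-0.6 -0.5] ext [ 457.3 -312.2] [ 532.8 -235.8]
top 242 head circ [ 495.9 -271.4] 37.9 z 0.1111 slope deg [ 0.  -0.9] ext [ 458.9 -292. ] [ 530.1 -241. ]
```

Cap lowest point is about 0.028 m, inside the ring and centred. Lowering it fully.

```bash
python3 -m inch '[[-1,0,0,6,0],[-1,0,0,7,0],[-1,0,0,6,0],[-1,0,0,4,0],[-1,0,0,3,0]]' | grep -E 'pos|force|width'
python3 -m inch '[[-1,0,0,0,0]]' >/dev/null
python3 to.py .493 -.274 .147 -7.7
python3 cap.py; python3 fork.py
```

```text
position: [0.4939, -0.2752, 0.1491]
ft_force: [0.1, -0.3, -2.8]
grip_width: 0.269
pos [ 0.494  -0.2751  0.1491] yaw -7.68 tilt 0.64 t 15.47 F [ 0.   0.4 -2.3] gw 0.265
tool shift mm [1.1 1.  2.1] twist 0.0
scene 390 head circ [ 492.8 -267.6] 38.2 z 0.0876 slope deg [-0.7 -1.7] ext [ 457.6 -305.5] [ 530.8 -230.4]
top 298 head circ [ 493.5 -266.4] 38.1 z 0.0865 slope deg [ 0.4 -4.9] ext [ 455.9 -283.5] [ 527.6 -228.7]
scene -50 -1 76 y [-40.4 -27.7] down 73.4 wz 0.0766 xmax -30.0
scene -50 1 9 y [29.2 38.8] down 73.4 wz 0.0761 xmax -31.1
scene -30 -1 79 y [-40.7 -27.2] down 73.5 wz 0.0763 xmax -10.3
scene -30 1 53 y [24.8 43. ] down 63.5 wz 0.0858 xmax -10.1
scene -10 -1 75 y [-40.7 -28.4] down 73.0 wz 0.0766 xmax 9.8
scene -10 1 55 y [24.1 44.9] down 63.4 wz 0.0858 xmax 9.2
scene 10 -1 84 y [-40.5 -27. ] down 73.2 wz 0.0763 xmax 28.3
scene 10 1 41 y [23.4 40. ] down 64.9 wz 0.0841 xmax 27.2
top -50 -1 37 y [-39.1 -33.4] down 74.4 wz 0.0756 xmax -30.1
top -50 1 127 y [21.1 40.4] down 74.7 wz 0.0748 xmax -30.2
top -30 -1 18 y [-39.  -33.8] down 74.0 wz 0.0759 xmax -20.7
top -30 1 87 y [21.3 44.6] down 65.2 wz 0.0842 xmax -11.2
top -10 1 23 y [44.  46.9] down 65.9 wz 0.0832 xmax 9.9
```

The cap's head now sits about 7 mm toward +y and slopes about 5°, still partly resting on the +y prong. I lower the fork further and look.

```bash
python3 -m inch '[[-1,0,0,3,0],[-1,0,0,3,0],[-1,0,0,0,0]]' | grep -E 'pos|force|width'
python3 to.py .493 -.274 .143 -7.7
python3 cap.py
python3 - <<'E'
from h import *
a=np.load('pics/scene_last.npz')['color'][280:400,150:310]; save(cv2.resize(a,(800,600)),'s4.png')
E
```

```text
position: [0.4945, -0.2755, 0.1435]
ft_force: [-0.2, 0.5, -2.5]
grip_width: 0.263
pos [ 0.4945 -0.2755  0.1435] yaw -7.68 tilt 0.58 t 15.95 F [-0.2  0.5 -2.5] gw 0.263
tool shift mm [1.7 1.3 0.5] twist 0.0
scene 14 head circ [ 495.8 -264.6] 36.6 z 0.0832 slope deg [-0.8 -1. ] ext [ 467.4 -298.6] [ 526.2 -229.7]
top 94 head circ [ 480.  -248.4] 31.3 z 0.083 slope deg [ 0.6 -5.6] ext [ 454.1 -269.7] [ 505.7 -228.2]
```

View pics/s4.png

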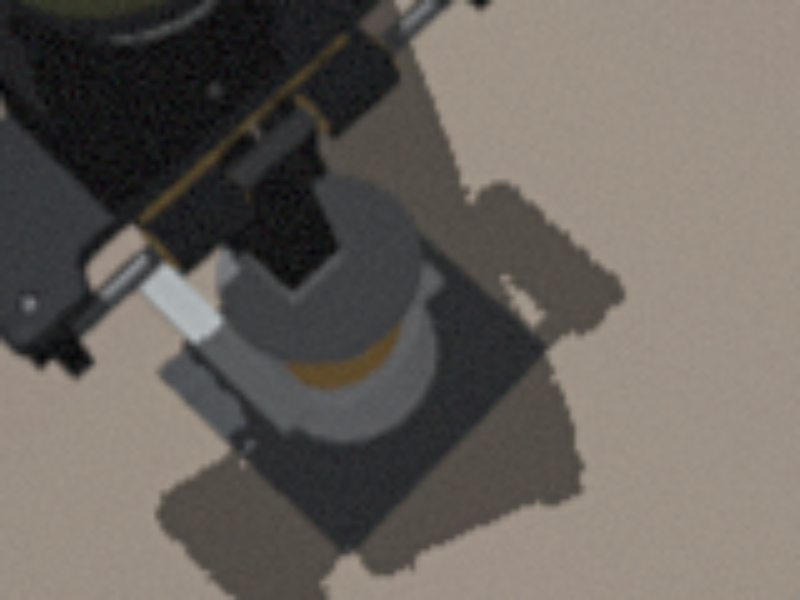

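The cap is in the ring (head at crop (325,270), brass visible below it), leaning slightly to +y. I fit the head plane properly.

```bash
cat > head.py <<'E'
from h import *
import sys
g=len(sys.argv)>1
for n in('scene','top'):
    im=grab(n) if g else dict(np.load(f'pics/{n}_last.npz')); P=pts(im); ok=im['range_z']>0; c=im['color'].astype(int)
    m=ok&(np.hypot(P[...,0]-.495,P[...,1]+.272)<.055)&(P[...,2]>.078)&(P[...,2]<.103)&(c.mean(-1)<130)
    p=P[m]; keep=np.ones(len(p),bool)
    for i in range(8):
        k=np.linalg.lstsq(np.c_[p[keep,:2]-[.495,-.272],np.ones(keep.sum())],p[keep,2],rcond=None)[0]
        r=p[:,2]-np.c_[p[:,:2]-[.495,-.272],np.ones(len(p))]@k; keep=abs(r)<.0025
    q=p[keep]; C,rad=cv2.minEnclosingCircle((q[:,:2]*1000).astype(np.float32))
    print(n,keep.sum(),len(p),'circ',np.round(C,1),round(rad,1),'slope deg x,y',np.degrees(np.arctan(k[:2])).round(1),'z0',k[2].round(4),'ext',(q.min(0)*1000).round(1),(q.max(0)*1000).round(1))
E
python3 head.py
```

```text
scene 728 862 circ [ 491.1 -267. ] 37.9 slope deg x,y [ 3.5 -5.9] z0 0.0903 ext [ 457.3 -304.5   83.2] [ 527.9 -229.7   96.1]
top 319 352 circ [ 490.8 -264.6] 37.4 slope deg x,y [ 3.2 -7. ] z0 0.0893 ext [ 454.1 -285.4   80.9] [ 525.1 -227.9   93.8]
```

```bash
python3 -m inch '[[-1,0,0,0,0],[-1,0,0,0,0],[-1,0,0,0,0],[-1,0,0,0,0]]' | grep -E 'pos|force|width'
python3 head.py g
python3 -m inch '[[-1,0,0,2,0],[-1,0,-2,0,0],[-1,0,0,0,0]]' | grep -E 'pos|force|width'
python3 head.py g; python3 to.py .493 -.274 .143 -7.7
```

```text
position: [0.4948, -0.2757, 0.144]
ft_force: [0.2, -0.0, -1.6]
grip_width: 0.264
scene 726 866 circ [ 490.6 -267. ] 37.9 slope deg x,y [ 4.1 -6.5] z0 0.0904 ext [ 456.9 -304.    82.2] [ 528.3 -229.9   95.9]
top 314 353 circ [ 490.7 -264.8] 37.2 slope deg x,y [ 3.5 -6.4] z0 0.0889 ext [ 454.2 -284.6   80.9] [ 525.3 -227.9   94.1]
position: [0.4944, -0.2778, 0.1418]
ft_force: [-0.1, -0.8, -2.5]
grip_width: 0.268
scene 707 842 circ [ 488.5 -269.4] 37.8 slope deg x,y [ 5.4 -4.1] z0 0.0903 ext [ 455.5 -306.7   83.6] [ 525.5 -231.6   95.9]
top 318 355 circ [ 488.9 -266.4] 37.5 slope deg x,y [ 5.  -4.8] z0 0.089 ext [ 452.4 -287.1   81.2] [ 523.3 -229.5   93.7]
pos [ 0.4945 -0.2775  0.1418] yaw -7.66 tilt 0.56 t 17.12 F [-0.5 -0.1 -3. ] gw 0.268
tool shift mm [ 2.   3.3 -1.2] twist 0.001
```

The cap has a total lean of about 7°, whose direction follows the +y prong, so the neck touches that prong. I centre the slot on the neck by moving +y.

```bash
python3 -m inch '[[-1,0,3,0,0],[-1,0,3,0,0],[-1,0,0,0,0]]' | grep -E 'pos|force|width'
python3 head.py g; python3 to.py .493 -.271 .1415 -7.7
```

```text
position: [0.4955, -0.2709, 0.1418]
ft_force: [-0.7, -0.2, -3.3]
grip_width: 0.267
scene 743 872 circ [ 491.6 -265.6] 37.9 slope deg x,y [ 2.8 -7. ] z0 0.0904 ext [ 458.3 -303.4   82.7] [ 529.  -229.2   96.5]
top 280 313 circ [ 491.5 -263.5] 37.4 slope deg x,y [ 3.2 -7.9] z0 0.0895 ext [ 454.2 -280.4   80.7] [ 526.7 -230.4   93.6]
pos [ 0.4953 -0.2713  0.1418] yaw -7.67 tilt 0.56 t 17.6 F [-0.9  0.4 -2.8] gw 0.263
tool shift mm [ 2.4 -0.   0.3] twist 0.001
```

The cap now stands free, leaning about 7.5–8.5°, which is inside the 11° limit. The slot is centred on the neck, with a few mm of clearance above and below the fork. I withdraw along −x of the puller.

```bash
python3 -m inch '[[-1,0,2,2,0],[-1,6,0,0,0],[-1,10,0,0,0],[-1,10,0,0,0],[-1,0,0,0,0]]' | grep -E 'pos|force|width'
python3 head.py g; python3 to.py .395 -.256 .14 -7.7
```

```text
position: [0.4671, -0.2659, 0.1397]
ft_force: [0.3, 0.6, -1.1]
grip_width: 0.267
scene 975 1135 circ [ 491.4 -266.2] 38.2 slope deg x,y [ 3.  -7.1] z0 0.0904 ext [ 454.  -303.4   82.7] [ 529.2 -228.8   96.7]
top 111 119 circ [ 492.1 -265.1] 36.4 slope deg x,y [ 4.8 -3.2] z0 0.0891 ext [ 455.9 -275.7   83.7] [ 528.3 -261.    92.6]
pos [ 0.4681 -0.2658  0.1398] yaw -7.69 tilt 0.57 t 18.32 F [-0.2  0.7 -2. ] gw 0.265
tool shift mm [73.8 -0.1  0.3] twist 0.0
```

```bash
python3 -m inch '[[-1,12,0,0,0],[-1,15,0,0,0],[-1,15,0,0,0],[-1,15,0,0,0],[-1,14,0,0,0]]' | grep -E 'pos|force|width'
python3 -m inch '[[-1,4,0,0,0],[-1,0,0,0,0]]' | grep -E 'pos|force|width'
python3 head.py g; python3 to.py .48 .0 .16 -7.7
```

```text
position: [0.3927, -0.2559, 0.1399]
ft_force: [0.7, -0.2, -1.6]
grip_width: 0.265
position: [0.3872, -0.2552, 0.1401]
ft_force: [0.6, 0.7, -3.3]
grip_width: 0.259
scene 1040 1221 circ [ 491.6 -265.1] 38.2 slope deg x,y [ 3.1 -7.3] z0 0.0904 ext [ 454.1 -303.3   81.8] [ 529.7 -228.5   96.7]
top 944 1035 circ [ 491.7 -263.8] 37.7 slope deg x,y [ 3.1 -7. ] z0 0.0892 ext [ 454.2 -300.4   81. ] [ 528.8 -226.8   94.8]
pos [ 0.3876 -0.2553  0.1401] yaw -7.75 tilt 0.56 t 19.3 F [ 0.7  1.  -2.6] gw 0.266
tool shift mm [-57.  265.2 -22.2] twist -0.001
```

```bash
python3 -m inch '[[-1,0,10,-3,0],[-1,0,25,-5,0],[-1,0,35,-5,0],[-1,0,40,0,0],[-1,-20,30,0,0]]' | grep -E 'pos|force|width'
python3 -m inch '[[-1,-30,25,0,0],[-1,-30,25,0,0],[-1,-15,25,0,0],[-1,-8,15,0,0],[-1,0,0,0,0]]' | grep -E 'pos|force|width'
python3 to.py .528 .0 .0814 -7.7
```

```text
position: [0.4283, -0.1149, 0.1531]
ft_force: [0.6, 0.1, -2.7]
grip_width: 0.266
position: [0.5273, -0.027, 0.1516]
ft_force: [0.0, -0.8, -2.7]
grip_width: 0.268
pos [ 0.5273 -0.027   0.1516] yaw -7.39 tilt 0.61 t 20.55 F [ 0.  -0.8 -2.7] gw 0.268
tool shift mm [ 2.2 27.4 70. ] twist 0.005
```

Clear spot; lowering here.

```bash
python3 -m inch '[[-1,0,10,15,0],[-1,0,10,15,0],[-1,0,0,15,0],[-1,0,0,12,0],[-1,0,0,4,0]]' | grep -E 'pos|force|width'
python3 -m inch '[[-1,0,0,0,0]]' >/dev/null
python3 to.py .528 .0 .0814 -7.7
```

```text
position: [0.5266, -0.0095, 0.0853]
ft_force: [-0.0, -0.8, -3.3]
grip_width: 0.265
pos [ 0.5263 -0.0099  0.085 ] yaw -7.67 tilt 0.8 t 21.3 F [-0.4 -0.2 -1.8] gw 0.264
tool shift mm [-0.4 10.   3.5] twist 0.001
```

```bash
python3 -m inch '[[-1,0,0,2,0],[-1,0,0,2,0],[-1,0,0,1,0],[-1,0,0,0,0]]' | grep -E 'pos|force|width'
python3 to.py .528 .0 .0814 -7.7
```

```text
position: [0.5279, -0.0104, 0.0818]
ft_force: [-1.0, 0.1, -2.1]
grip_width: 0.266
pos [ 0.5279 -0.0104  0.0818] yaw -7.7 tilt 0.63 t 21.8 F [-1.   0.1 -2.1] gw 0.266
tool shift mm [ 1.3 10.3  0.3] twist -0.0
```

```bash
python3 -m inch '[[-1,0,0,1.5,0],[-1,0,0,0,0]]' | grep -E 'pos|force|width'
python3 -m inch '[[-0.2,0,0,0,0],[0.2,0,0,0,0],[0.6,0,0,0,0],[0.8,0,0,0,0],[0.8,0,0,0,0]]' | grep -E 'pos|force|width'
python3 -m inch '[[0.8,0,0,0,0],[0.8,0,0,0,0],[0.8,0,0,0,0],[0.8,0,0,0,0],[0.8,0,0,0,0]]' | grep -E 'pos|force|width'
python3 to.py .528 .0 .2 -7.7
```

```text
position: [0.5285, -0.0107, 0.0817]
ft_force: [-0.2, 0.5, -1.4]
grip_width: 0.264
position: [0.5289, -0.0104, 0.0816]
ft_force: [0.3, 0.1, 0.0]
grip_width: 0.751
position: [0.529, -0.0104, 0.0816]
ft_force: [-0.5, -0.4, -0.3]
grip_width: 0.902
pos [ 0.529  -0.0104  0.0816] yaw -7.69 tilt 0.55 t 23.3 F [-0.5 -0.4 -0.3] gw 0.902
tool shift mm [   2.9    9.2 -118.4] twist 0.0
```

```bash
python3 -m inch '[[0.8,0,0,-10,0],[0.8,0,0,-20,0],[0.8,0,0,-25,0],[0.8,0,0,-30,0],[0.8,0,0,-30,0]]' | grep -E 'pos|force|width'
python3 -m inch '[[0.8,20,0,0,0],[0.8,30,0,0,0],[0.8,30,0,0,0],[0.8,0,0,0,0],[0.8,0,0,0,0]]' | grep -E 'pos|force|width'
python3 head.py g
sed -e "s/pul=(280,205,345,280)/pul=(270,190,400,300)/" -e "s/pul=(275,210,345,280)/pul=(255,205,360,300)/" m.py | python3 - | grep -E 'grip|arm|fork|desk|scene|top'
python3 - <<'E'
from h import *
s=np.load('pics/scene_last.npz')['color']; save(cv2.resize(s[180:390,150:430],(800,600)),'s5.png')
E
```

```text
position: [0.5282, -0.0097, 0.2002]
ft_force: [0.8, 0.1, -0.2]
grip_width: 0.901
position: [0.4506, 0.001, 0.2078]
ft_force: [0.1, -0.5, 0.5]
grip_width: 0.899
scene 1049 1209 circ [ 491.7 -265.9] 38.3 slope deg x,y [ 3.1 -6.6] z0 0.0904 ext [ 453.8 -302.9   82.8] [ 529.4 -229.    96. ]
top 186 217 circ [ 491.6 -263.4] 37.7 slope deg x,y [ 3.1 -8.4] z0 0.0889 ext [ 454.3 -300.5   79.6] [ 528.6 -226.9   94.3]
scene desk z 0.0006591438372614516
grip top 214 med [ 0.5277 -0.0142  0.1223] rect [526.7 -13.3] [23.8 40. ] 81.8 circ [527.  -13.3] 21.6
arm 243 med [ 0.4837 -0.0133  0.0723] rect [505.7  -9.5] [40.7 81.8] 81.5 circ [503.8 -10.4] 43.2
fork 858 med [ 0.4888 -0.0057  0.0072] rect [501.   15.5] [245.5 243.9] 34.1 circ [497.5  13.6] 166.6
cap top none
top desk z -0.0008327224883433206
grip top none
arm none
fork none
cap top none
```

View pics/s5.png

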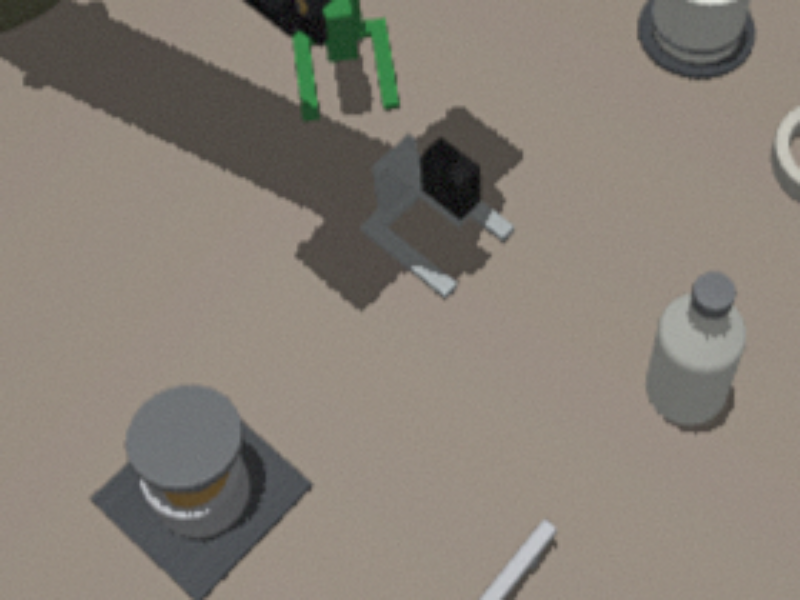

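The puller stands on its fork at crop (440,200), with the grip top at 0.122 m and nothing held. The cap sits in the rest at crop (190,450) with a steady lean of 7–8°. Bottle, handle and tape look unmoved. Handing in.

```bash
python3 -c "
from bench import ctrl
print(ctrl.close_job())"
```

```text
the job is handed in; nothing more can be done
None
```

The job is handed in at about 25 s. I hooked the steel, black-gripped puller under the cap's head and pulled the cap off the cup. I then carried it on the fork to the ring rest, lowered it in, drew the puller out and stood it on the desk.

Last checks:
- **Carry:** With the cap lifted, its lowest point was about 0.127 m above the desk, well over the 0.086 m rim.
- **Cap in the rest:** It is fully down, with the head top at about 0.090 m as it should be. I estimate its lowest point within about 3 mm of the ring's centre.
- **Cap lean:** It is not perfectly upright. It leans steadily by about 7–8°, within the 11° limit, and did not change after the puller was withdrawn. The last top view gave about 9°, but from few points because the arm blocked part of it.
- **Puller:** It stands free on its fork near (0.527, -0.013). The grip top was at 0.122 m, the full height given, so it is flat on the desk. This comes from the scene view only, as the top view was blocked.
- **Bystanders:** The bottle and handle look unmoved in the last picture, as does the part of the tape roll it shows. I did not measure their positions again. The gripper never came near the cap.

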